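# Drift the hook rail's foot into line

## Robot

A 6-joint arm with a two-finger parallel gripper is mounted at the origin on the work surface. World frame = base frame: x ahead of the robot, y to its left, z up, the work surface at z = 0. Lengths are in m, angles in rad, forces in N, time in s.
With the tool pointing down it reaches from about 0.35 to 0.775 m from the base axis. Payload 7.3 kg.
Tool frame: the origin (TCP) lies on the centre line of the jaws, within the pads' length; the fingertips stand robot.nose_length ahead of it and the grasp point (between the pads) is the TCP (robot.nose_length is the distance from the TCP to the fingertips, in m); z points along the fingers, y is the direction in which the jaws open and shut (so a half turn about z gives the same grasp; the last joint's range is limited). The gripper opens to 92 mm and grips with 3 to 60 N. Pads are 19 mm wide; open, the fingers measure 130 mm over their backs; the gripper's body (75 mm by 190 mm) begins 47 mm behind the grasp point.
Start: joints at [-1.304, 0.342, 1.524, -0, 1.275, -0.146], TCP at [0.211, -0.481, 0.246] pointing down, gripper open.
Joint ranges: [-2.53, 2.53], [-0.77, 2.02], [0.04, 2.7], [-1, 4.14], [0.28, 2.66], [-3.11, 3.11]. Speed limits (rad/s): [2.57, 2.57, 3.14, 3.14, 3.14, 3.14].

## Interface

Orientations are given as [roll, pitch, yaw] about the fixed x, y, z axes, in that order (R = Rz(yaw) Ry(pitch) Rx(roll)).
In Python, from cell import robot, read_camera gives the robot as it stands.
- The arm moves only by the shell command python3 -m crank 'ROWS' [FORCE]. ROWS is JSON, a list of rows, each a list of 7 numbers: the shift along the tool's x, y, z in cm, then the turn, a rotation vector about the tool's x, y, z in degrees, then the opening, from 0 (shut) to 1 (fully open). In form: [[tx, ty, tz, wx, wy, wz, jaw], ...]. A call has 1 to 5 rows; each row is the pose to reach, as a shift and turn from the pose commanded when the call began, along the tool's axes at that moment; what a row does not reach only later rows make up. A row lasts 1/8 s, in which the tool goes at most 62.5 mm and 10.7 degrees, less where a joint would pass 70% of its speed; a pose out of reach is approached as far as the arm can. A call with a gripper value outside its range is refused whole. The fingers move at their own pace and stop on an object; FORCE is the grip in N (left out, the last holds). Time passes only in rows, so rows that repeat a pose let the fingers close. It gives the time, the measured TCP pose, the force and the opening at its end, in the units of the state.
- robot.observe(): the state, without advancing time (a new reading comes with each control period).
- read_camera(name): name is "side" or "top"; returns a dict with "frame" (480x640x3 uint8, red, green, blue), "intrinsics" (3x3 intrinsics, pixels), "distortion" ([k1, k2, p1, p2, k3] as OpenCV has them; the pictures are not rectified), "R" (3x3) and "t" (3): a world point X has camera coordinates R X + t. Camera axes: x right, y down, z forward; pixel columns grow to the right and rows downward; lengths in m; the calibration is good to about 2 mm. A picture is of the moment at which its call begins. There is no depth.
- robot.hand_in(): hands the job in, once; it reports no verdict.
The state is a dict: "time": time; "qpos": joint angles; "qvel": joint speeds; "joint_efforts": joint torques, N m; "tool_pos": TCP position; "tool_rot": TCP orientation; "contact_force": force on the tool from outside, world axes, zero at the start; "torque": the same for the moment, N m; "opening": finger opening in m.
Only numpy, scipy, OpenCV 4.12 (cv2) and the standard library are available. Lean on these libraries where they do the work, as an engineer would, in place of code of your own. Each camera call takes 0.05 s, during which the arm holds its last target.

## Task

The hook rail on the dresser hangs by one screw, and the hole at the free end of its foot has slipped out of line with the hole in the batten under it. Take the tapered drift from the tool block, feel it down through both holes so that its taper draws the foot into line, and press it gently, never forcing it, until its collar is fully down on the foot. Leave it standing there upright, without shoving the rail with the hand or disturbing the bangles, the vase, the sunglasses case or the tool block.

Things in the scene. Friction and masses are not known exactly. Their poses are not given: they have to be found in the camera images.
- drift: Steel drift standing tip down in the tool block. Origin on its axis at the underside of the collar; z axis from tip to handle. Above: collar 17 mm across, 6 mm thick, then a round black handle 24 mm across from 6 to 62 mm. Below: round shank 42 mm long, 12 mm across for the first 6 mm, then an even taper to 3.5 mm at its blunt tip. 0.12 kg.
- drift_tip (a point): The point of the drift, on its axis 42 mm below drift's origin. Drawing the foot over takes a downward push of about 8 to 13 N while the drift is let follow the holes sideways; the push rises sharply when the collar lands.
- foot_hole (a point): Centre of the round 12.8 mm hole through the free end of the rail's 5 mm thick foot, at its top face, 45 mm above the dresser. Beneath lies the batten's own upright 12.8 mm hole, 40 mm deep, in a dark steel insert flush with the batten top. At the start that hole is 5.5 mm off to one side, each time another, and no pose of it is given: feel for it or look down through the foot hole.
- rail: Steel hook rail: foot bar 45 mm wide, 390 mm long, two posts and a flat strip with four hooks, top 195 mm above the dresser. Origin on its screw, under the foot; foot hole 340 mm from it along -y, nearest post and strip 80 mm from the foot hole. The screw sits in a slot, so the foot hole can be drawn any way by up to 10 mm; 5 to 8 N sideways moves it, and it stays where it is left.
- batten: White laminate batten fixed to the dresser, 60 mm deep (x), about 430 mm long (y), 40 mm high. Origin on the dresser under it; the foot hole starts above its y = -165 mm, the rail's screw is at y = +175 mm, x = 0.
- block: Loose wooden tool block, 60 (x) x 100 (y) x 50 mm high, 0.9 kg; origin at the centre of its underside. The drift stands in a 13.5 mm hole 46 mm deep at y = -22 mm, collar on the block's top; a grey-handled screwdriver, 20 mm across and up to 98 mm above the dresser, stands fixed in it at y = +30 mm.
- vase: White ceramic vase, 96 mm across, 205 mm high; origin at the centre of its foot. Bystander.
- sunglasses_case: Closed red sunglasses case 62 x 158 x 52 mm; origin at the centre of its underside. Bystander.
- bangle1: White plastic bangle 76 mm across hanging on the hook nearest the screw; origin at its centre, about 142 mm above the dresser. Bystander.
- bangle2: Clear plastic bangle of the same size on the third hook from the screw; origin at its centre. Bystander.
There are look-alikes about, which are no part of the job. Several things look just like the block: the one meant starts farthest from the robot's base.

How it is judged:
By the outcome, as a careful person would: the job done as asked, in the order asked, and still so for the second after the job is handed in, with the robot touching nothing.
It also fails if it takes over 64 s, if anything falls off the work surface, if the arm or the gripper's body presses on something with over 40 N, if the wrist force passes 120 N, or if a joint passes its speed limit or range.

## Working session

There is one attempt and no reset: what is moved stays moved. The work goes in short steps, Python scripts to look and compute and a shell command to move; the robot and the scene stay as the last step left them, time stands still between calls to the robot, and variables do not carry over. Pictures are saved under pics/ and viewed, and the job is handed in when it is done.

```bash
ls; mkdir -p pics
python3 - <<'E'
from cell import robot, read_camera
import cv2, numpy as np
print(robot.observe()); print(robot.nose_length)
for n in ("side","top"):
    c=read_camera(n); cv2.imwrite(f"pics/{n}0.png",c["frame"][:,:,::-1])
    print(n,c["intrinsics"],c["distortion"],c["R"],c["t"], -c["R"].T@c["t"])
E
```

```text
pics
{'time': 0.0, 'qpos': array([-1.30402474e+00,  3.42719763e-01,  1.52500821e+00, -1.11603841e-07,
        1.27534752e+00, -1.45962781e-01]), 'qvel': array([ 0.00131285, -0.00127369, -0.00141168, -0.00037867, -0.00017107,
        0.00060653]), 'joint_efforts': array([ 8.46718194e-05, -4.31249428e+01, -2.44218224e+01,  7.16831814e-02,
        5.60270820e-02, -1.23723808e-04]), 'tool_pos': array([ 0.21052815, -0.48054716,  0.24504953]), 'tool_rot': array([-3.14012557e+00, -2.15565261e-04,  4.12734242e-01]), 'contact_force': array([-1.12293096,  0.04037035, -0.36158644]), 'torque': array([ 0.03109658,  0.00442784, -0.04984408]), 'opening': 0.09188467710458727}
0.019
side [[532.74395614   0.         324.46511455]
 [  0.         532.74395614 242.36585809]
 [  0.           0.           1.        ]] [0.02036832 0.         0.         0.         0.        ] [[ 0.96176695 -0.27344487  0.01523947]
 [-0.15569602 -0.59170028 -0.79098011]
 [ 0.22530665  0.7583658  -0.61165205]] [-0.44436291  0.15282384  1.09369145] [ 0.20475166 -0.86050105  0.79661109]
top [[558.27667847   0.         321.47591534]
 [  0.         558.27667847 241.55332613]
 [  0.           0.           1.        ]] [0.03513586 0.         0.         0.         0.        ] [[-4.49987372e-04 -9.99963852e-01  8.49069597e-03]
 [-9.84943448e-01 -1.02464389e-03 -1.72873810e-01]
 [ 1.72876261e-01 -8.44064639e-03 -9.84907383e-01]] [-0.01657524  0.48867891  1.12481795] [ 0.28685931 -0.00657972  1.19246203]
```

View pics/side0.png

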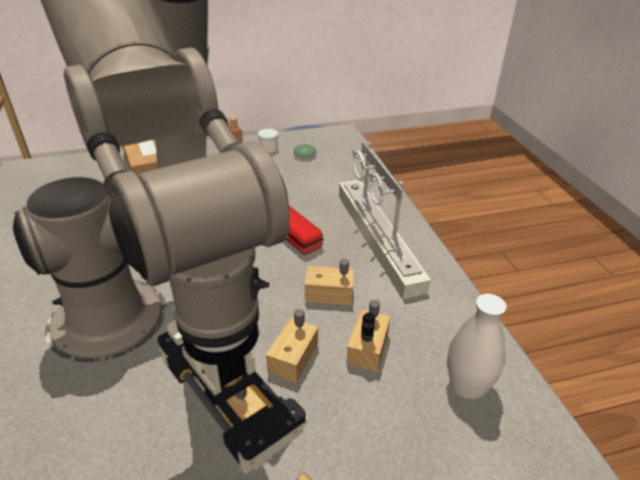

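View pics/top0.png

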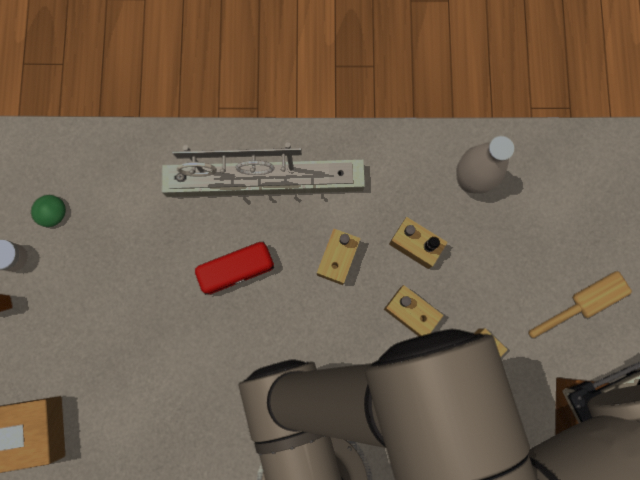

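The top view shows the drift (black handle) at about (432,243) with its screwdriver at (410,231), and the foot hole at about (340,173). In the side view the drift is at about (368,325) and the foot hole at about (408,267).

```bash
cat > h.py <<'E'
import cv2, numpy as np
from cell import robot, read_camera
from scipy.spatial.transform import Rotation as Ro
def ray(c,px):
    p=cv2.undistortPoints(np.array([[px]],float),c["intrinsics"],np.array(c["distortion"],float))[0,0]
    d=c["R"].T@np.array([p[0],p[1],1.]); o=-c["R"].T@c["t"]; return o,d/np.linalg.norm(d)
def onz(c,px,z):
    o,d=ray(c,px); return o+d*(z-o[2])/d[2]
def tri(c1,p1,c2,p2):
    o1,d1=ray(c1,p1);o2,d2=ray(c2,p2)
    s=np.linalg.lstsq(np.c_[d1,-d2],o2-o1,rcond=None)[0]
    a=o1+s[0]*d1;b=o2+s[1]*d2; return (a+b)/2,np.linalg.norm(a-b)
def crop(c,u,v,w,h,s,name):
    f=c["frame"][v:v+h,u:u+w,::-1]; cv2.imwrite("pics/"+name,cv2.resize(f,None,fx=s,fy=s,interpolation=cv2.INTER_CUBIC))
def proj(c,X):
    return cv2.projectPoints(np.array([X],float),cv2.Rodrigues(c["R"])[0],c["t"],c["intrinsics"],np.array(c["distortion"],float))[0][0,0]
E
python3 - <<'E'
from h import *
c={n:read_camera(n) for n in("side","top")}
crop(c["top"],380,205,80,70,9,"t1.png")
crop(c["top"],310,150,70,55,10,"t2.png")
crop(c["side"],335,285,70,90,6,"s1.png")
crop(c["side"],370,235,70,65,9,"s2.png")
for n in c:
    f=c[n]["frame"].max(2)<45
    m=np.zeros_like(f)
    if n=="top": m[205:275,380:460]=f[205:275,380:460]
    else: m[300:350,350:390]=f[300:350,350:390]
    k,_,st,ce=cv2.connectedComponentsWithStats(m.astype(np.uint8)); print(n,[(s,x) for s,x in zip(st.tolist(),ce.tolist()) if s[4]>10][1:])
E
```

```text
side [([362, 313, 13, 28, 260], [367.8346153846154, 326.40384615384613])]
top [([425, 237, 15, 14, 140], [431.67857142857144, 243.93571428571428])]
```

Run:
```python
import cv2,numpy as np
a=[cv2.resize(cv2.imread(f"pics/{n}.png"),(400,300)) for n in("t1","t2","s1","s2")]
cv2.imwrite("pics/m1.png",np.vstack([np.hstack(a[:2]),np.hstack(a[2:])]))
```

```text
(no output)
```

View pics/m1.png

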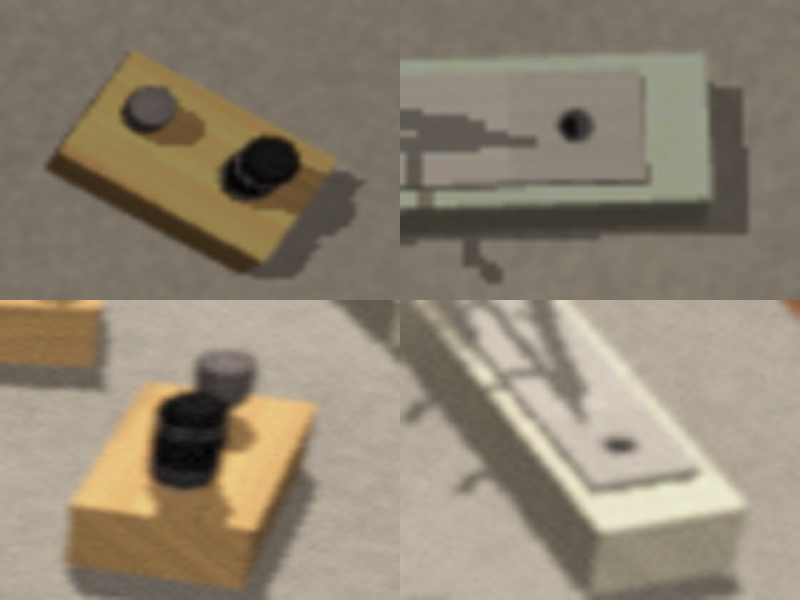

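View pics/t2.png

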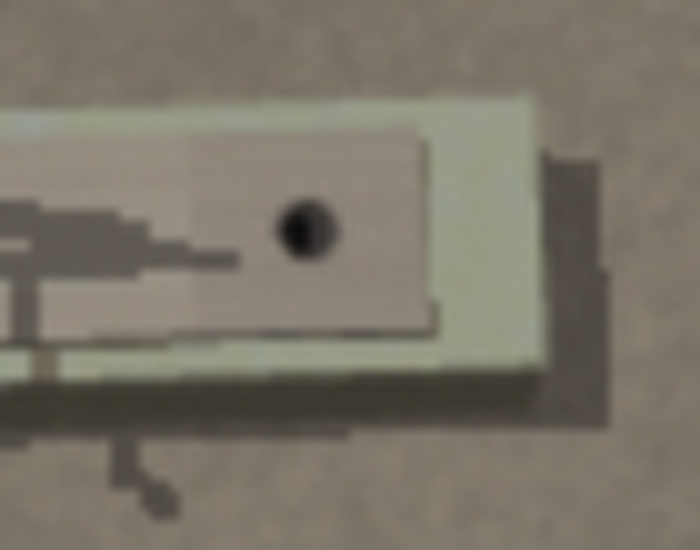

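View pics/s2.png

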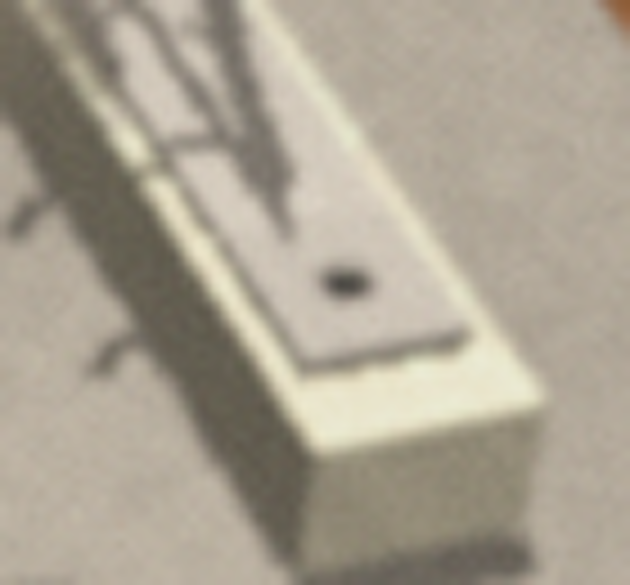

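View pics/t1.png

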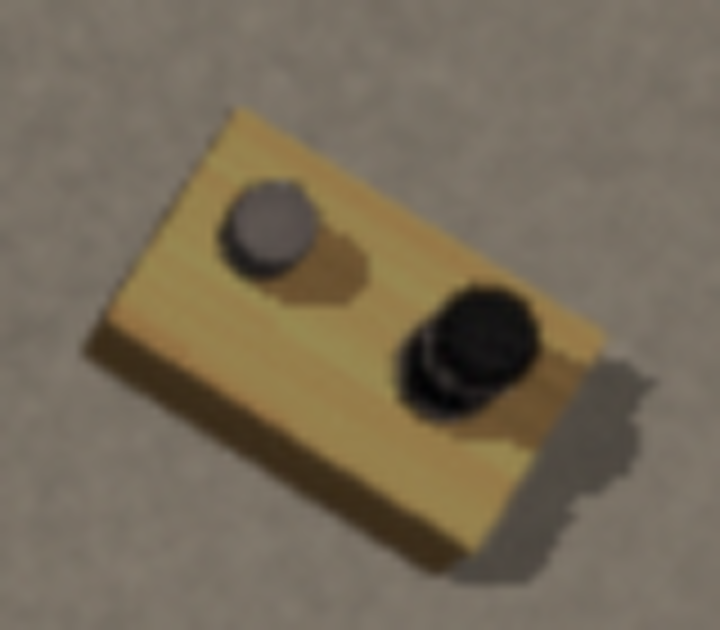

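The top crop shows the handle's top disc at about (433.6,241.7) and the screwdriver top at (410.1,229.3). The foot hole is centred at about (340.1,172.5), black on the left with a grey crescent on the right, so the batten hole is probably off towards image left (+y).

Run:
```python
from h import *
c={n:read_camera(n) for n in("side","top")}
T,S=c["top"],c["side"]
d=onz(T,(433.6,241.7),.112); s=onz(T,(410.1,229.3),.098); print("drift",d,"scr",s,np.linalg.norm((d-s)[:2]), np.degrees(np.arctan2(*(s-d)[1::-1])))
# screw dist should be .052
print("drift side proj top", proj(S,d), "block collar",proj(S,[d[0],d[1],.05]))
print("foot top",onz(T,(340.1,172.5),.045),"side",onz(S,(370+345/9-.5,235+284/9-.5),.045), tri(T,(340.1,172.5),S,(370+345/9-.5,235+284/9-.5)))
# batten corners on z=.04 : from t2 / s2
for p in [(537,97),(548,365)]: print(onz(T,(310+p[0]/10-.5,150+p[1]/10-.5),.04))
for p in [(318,455),(545,400)]: print(onz(S,(370+p[0]/9-.5,235+p[1]/9-.5),.04))
f=T["frame"][165:182,332:350].astype(int).sum(2)//3
print(f)
g=S["frame"][260:274,400:418].astype(int).sum(2)//3
print(g)
```

```text
drift [ 0.47644441 -0.23623204  0.112     ] scr [ 0.50401969 -0.193146    0.098     ] 0.051154695897034565 57.38054947448063
drift side proj top [369.28632613 314.95308443] block collar [367.07520572 338.57144779]
foot top [ 0.6378198  -0.05619888  0.045     ] side [ 0.63490847 -0.05654684  0.045     ] (array([ 0.63662727, -0.05591048,  0.04451793]), np.float64(0.002628791027202003))
[ 0.66908653 -0.10628778  0.04      ]
[ 0.60957255 -0.10787666  0.04      ]
[ 0.60722948 -0.10720356  0.04      ]
[ 0.66709818 -0.10305457  0.04      ]
[[133 135 134 134 133 134 133 134 134 134 134 134 134 134 134 135 134 134]
 [134 132 131 132 133 133 132 132 133 132 131 131 131 131 131 131 131 130]
 [132 133 132 131 132 132 131 131 132 131 132 133 131 133 132 132 132 133]
 [135 134 134 134 134 133 132 132 132 133 133 134 134 134 133 134 133 134]
 [134 134 134 134 132 133 130 129 122 121 129 132 131 131 132 131 130 130]
 [132 133 133 131 131 128 113  81  65  74  99 126 131 131 130 130 129 130]
 [131 131 131 131 130 116  75  38  41  55  65 105 127 129 129 131 130 130]
 [133 132 132 133 129 101  41  17  2
[... 1065 characters left out ...]
193 194 198 195 192 204]
 [196 194 192 190 181 157 130 111 109 116 141 169 188 194 195 197 195 197]
 [194 191 190 191 183 152 108  78  74  82 115 157 187 195 197 197 196 199]
 [188 192 194 190 187 168 138 111 100 107 133 165 187 195 193 194 195 196]
 [179 196 195 195 192 185 173 158 155 163 169 183 194 192 194 192 194 193]
 [171 187 194 194 193 192 190 186 186 190 192 193 194 192 196 196 196 195]
 [158 172 189 195 190 193 191 189 196 194 195 196 194 191 191 195 195 196]
 [154 154 180 192 195 193 190 192 192 197 196 196 192 192 192 188 188 183]
 [175 146 170 189 191 192 189 193 187 190 191 186 179 179 172 170 165 159]
 [199 164 153 173 189 190 184 181 179 177 171 165 157 149 142 142 140 137]]
```

```bash
cat >> h.py <<'E'
def go(x,y,z,yaw=np.pi/2):
    o=robot.observe(); R0=Ro.from_euler("xyz",o["tool_rot"]); 
    d=R0.inv().apply(np.array([x,y,z])-o["tool_pos"])*100
    w=(R0.inv()*Ro.from_euler("xyz",[np.pi,0,yaw])).as_rotvec(degrees=True)
    print("t",o["time"],"pos",o["tool_pos"].round(4),"rot",o["tool_rot"].round(4),"F",o["contact_force"].round(1),"op",round(o["opening"],4)); print("row cm",d.round(2),"deg",w.round(2))
E
python3 -c "
from h import *
go(.4755,-.236,.165)"
```

```text
t 0.3 pos [ 0.2106 -0.4808  0.2455] rot [-3.1412e+00 -1.0000e-04  4.1280e-01] F [-1.  -0.7 -0. ] op 0.0921
row cm [ 34.08 -11.79   8.06] deg [-2.000e-02 -2.000e-02 -6.635e+01]
```

```bash
python3 -m crank '[[34.08,-11.8,0,0,0,-66.35,0.6],[34.08,-11.8,0,0,0,-66.35,0.6],[34.08,-11.8,0,0,0,-66.35,0.6],[34.08,-11.8,0,0,0,-66.35,0.6],[34.08,-11.8,0,0,0,-66.35,0.6]]' 10; python3 -c "
from h import *
go(.4755,-.236,.165)"
```

```text
time: 0.92
tool_pos: [0.4414, -0.2673, 0.2459]
tool_rot: [3.141, 0.0, 1.356]
contact_force: [0.4, -0.5, 0.1]
opening: 0.0552
t 0.925 pos [ 0.4414 -0.2673  0.2459] rot [3.1411e+00 4.0000e-04 1.3563e+00] F [ 0.4 -0.5  0.1] op 0.0552
row cm [3.78 2.66 8.09] deg [  0.02   0.02 -12.29]
```

```bash
python3 -m crank '[[0,0,0,0,0,0,0.6],[0,0,0,0,0,0,0.6]]' ; python3 -c "
from h import *
go(.4755,-.236,.165)"
```

```text
time: 1.18
tool_pos: [0.4399, -0.2689, 0.2456]
tool_rot: [-3.141, 0.0, 1.35]
contact_force: [0.2, -0.5, 0.7]
opening: 0.055
t 1.175 pos [ 0.4399 -0.2689  0.2456] rot [-3.1410e+00  4.0000e-04  1.3498e+00] F [ 0.2 -0.5  0.7] op 0.055
row cm [3.99 2.76 8.06] deg [ -0.03   0.02 -12.66]
```

```bash
python3 -m crank '[[4,2.76,4,0,0,-12.66,0.6],[4,2.76,8,0,0,-12.66,0.6],[4,2.76,8,0,0,-12.66,0.6],[4,2.76,8,0,0,-12.66,0.6]]'
python3 - <<'E'
from h import *
go(.4755,-.236,.16)
c={n:read_camera(n) for n in("side","top")}
crop(c["top"],350,150,160,120,5,"t3.png")
crop(c["side"],300,250,140,110,5.7,"s3.png")
E
```

```text
time: 1.68
tool_pos: [0.4757, -0.2375, 0.1672]
tool_rot: [3.14, 0.001, 1.568]
contact_force: [0.2, -0.2, 0.9]
opening: 0.0552
t 1.675 pos [ 0.4757 -0.2375  0.1672] rot [3.1401e+00 1.3000e-03 1.5678e+00] F [ 0.2 -0.2  0.9] op 0.0552
row cm [ 0.15 -0.02  0.72] deg [ 0.08  0.08 -0.17]
```

View pics/t3.png

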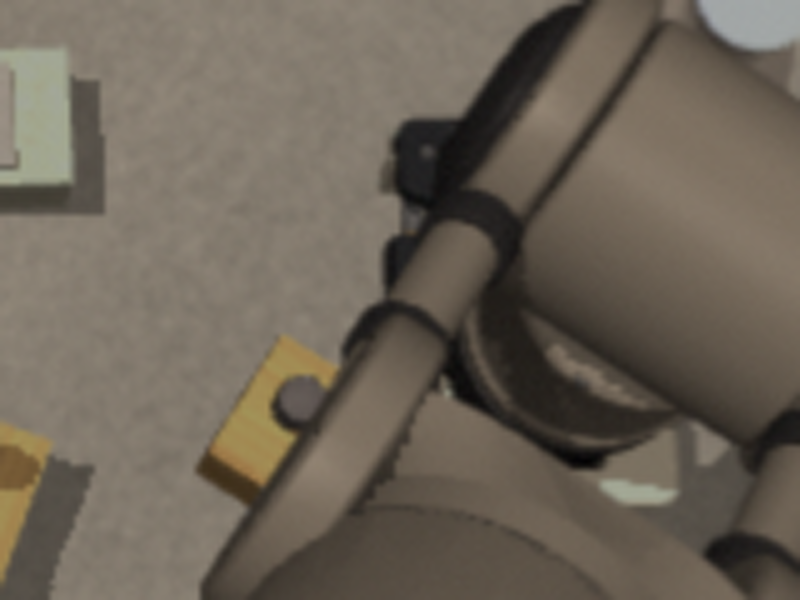

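View pics/s3.png

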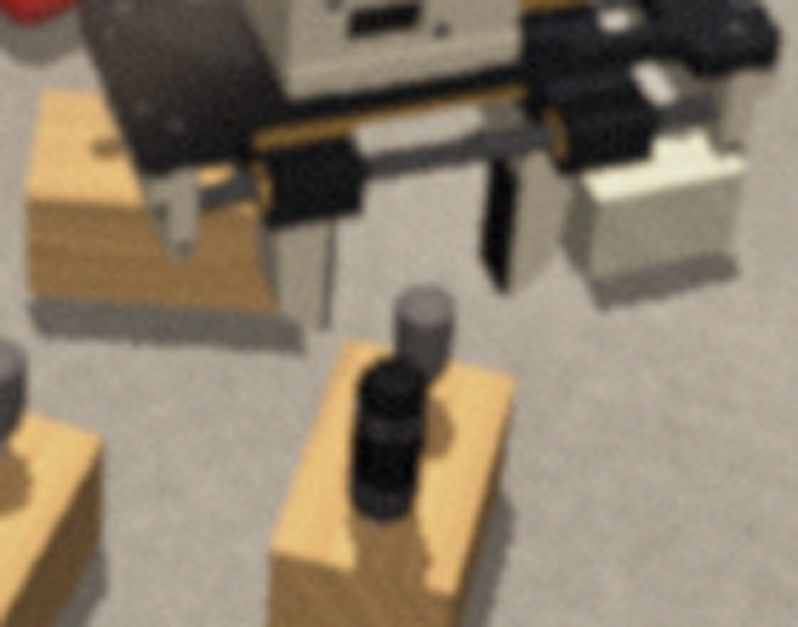

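The top view is blocked by the arm. The side view shows both fingertips, with inner near corners at about (327,328) and (508,293) in the crop, above the drift handle.

Run:
```python
from h import *
S=read_camera("side")
o=robot.observe();p=o["tool_pos"];h=o["opening"]/2
for sx in(-1,1):
  for sy in(-1,1):
    q=proj(S,p+[sx*h,sy*.0095,-.019]); print(sx,sy,(q-[300,250]+.5)*5.7)
print("handle top", (proj(S,[.4764,-.2362,.112])-[300,250]+.5)*5.7)
f=S["frame"].max(2)<60; m=np.zeros_like(f); m[312:338,358:378]=f[312:338,358:378]
for v in range(311,343): 
  u=np.where(S["frame"][v,358:380].max(1)<70)[0]+358; print(v,u.min() if len(u) else None,u.max() if len(u) else None,end="; ")
# expected silhouette of handle cylinder
for z in (.112,.1,.085,.07,.056):
  t=np.linspace(0,6.28,60); q=np.array([proj(S,[.4764+.012*np.cos(a),-.2362+.012*np.sin(a),z]) for a in t]); print(z,q.min(0).round(1),q.max(0).round(1))
```

```text
-1 -1 [330.50608849 328.31759496]
-1 1 [310.6347393  285.91360573]
1 -1 [500.8977661  295.47015114]
1 1 [478.6657361  254.11768641]
handle top [397.6141327  373.03789049]
311 370 377; 312 369 377; 313 367 376; 314 366 376; 315 364 375; 316 364 374; 317 363 374; 318 363 374; 319 363 374; 320 363 374; 321 363 374; 322 363 373; 323 363 373; 324 363 373; 325 363 373; 326 362 373; 327 362 373; 328 362 373; 329 362 373; 330 362 372; 331 362 372; 332 362 372; 333 362 372; 334 362 372; 335 362 372; 336 362 371; 337 362 371; 338 362 371; 339 363 371; 340 364 370; 341 None None; 342 None None; 0.112 [362.5 310.2] [376.  319.8]
0.1 [362.2 314.9] [375.5 324.5]
0.085 [361.7 320.7] [374.9 330.4]
0.07 [361.2 326.3] [374.3 336.1]
0.056 [360.8 331.5] [373.7 341.3]
```

```bash
python3 -m crank '[[0.1,0,3.5,0.1,0.1,-0.17,0.6],[0.1,0,7.5,0.1,0.1,-0.17,0.6],[0.1,0,7.5,0.1,0.1,-0.17,0.6],[0.1,0,7.5,0.1,0.1,-0.17,0.6]]'
python3 - <<'E'
from h import *
go(.4758,-.236,.092)
c=read_camera("side")
crop(c,320,260,100,80,8,"s4.png")
E
```

```text
time: 2.33
tool_pos: [0.4767, -0.2356, 0.0925]
tool_rot: [3.141, -0.0, 1.574]
contact_force: [-0.2, -0.4, 0.2]
opening: 0.0548
t 2.325 pos [ 0.4767 -0.2356  0.0925] rot [ 3.1411e+00 -1.0000e-04  1.5738e+00] F [-0.2 -0.4  0.2] op 0.0548
row cm [-0.04 -0.09  0.05] deg [ 0.03 -0.01  0.17]
```

View pics/s4.png

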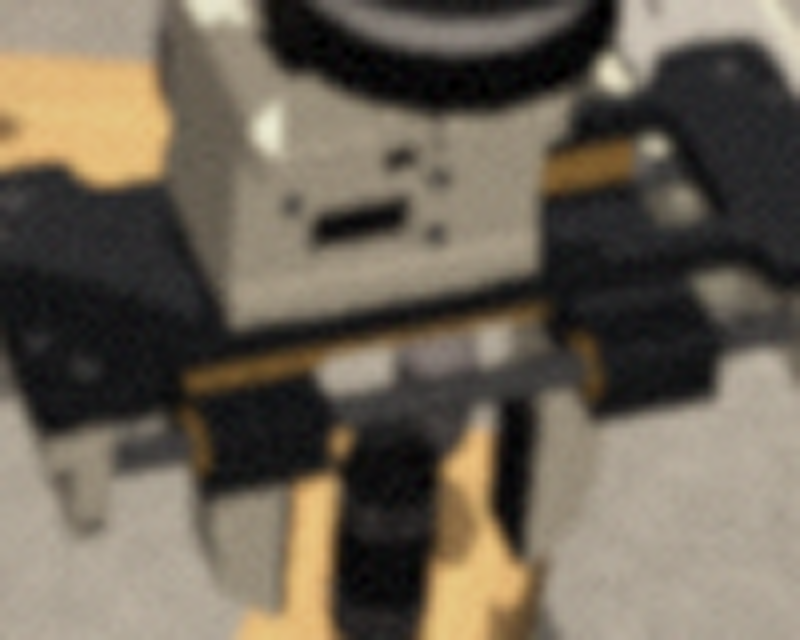

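The side crop shows the handle edges at x≈338 and 432, the left finger's inner near edge at ≈287, and the right pad spanning ≈495–527. The handle looks 1–2 mm left of the jaw centre.

Run:
```python
from h import *
S=read_camera("side")
o=robot.observe();p=o["tool_pos"];h=o["opening"]/2
for z in (.0925,.0735):
  for x in (p[0]-h,p[0]+h):
    print(z,[((proj(S,[x,p[1]+d,z])-[320,260]+.5)*8).round(0) for d in(-.0095,.0095)])
  print([((proj(S,[p[0]+e,p[1],z])-[320,260]+.5)*8).round(0) for e in (-.012,0,.012)])
I=S["frame"][:,:,:].astype(int).sum(2)//3
for v in (322,326,330,334): print(v,I[v,350:390])
```

```text
0.0925 [array([291., 556.]), array([265., 496.])]
0.0925 [array([522., 509.]), array([492., 450.])]
[array([343., 512.]), array([393., 502.]), array([443., 492.])]
0.0735 [array([287., 614.]), array([261., 554.])]
0.0735 [array([515., 567.]), array([486., 508.])]
[array([338., 570.]), array([388., 560.]), array([437., 550.])]
322 [118 121 124 125 131 116 120 159 179 183 175 142  86  40  26  23  16  22
  20  13  14  14  19  25  58  90 101 112 139 161 137  78  26  12  14  39
  82 119 137 134]
326 [135 136 135 139 121 109 126 167 183 181 162 104  47  24  30  32  44  37
  33  31  39  37  33  34  60  89 103 105 114 135 163 157 108  52  21  61
 109 130 140 133]
330 [140 135 138 137 121 106 142 172 181 182 160  96  33   7   5  11  17  11
   2   9  18   8  17  62 107 129 138 146 166 182 183 181 176 160 137 122
 108 103 116 146]
334 [141 140 134 132 120 120 160 181 179 170 144  87  37  19  14  15  11  18
  15  13   8  14  38  93 158 180 186 182 183 181 178 173 169 167 148 110
  79 100 136 158]
```

```bash
python3 -m crank '[[0,-0.17,0.05,0,0,0,0.45],[0,-0.17,0.05,0,0,0,0.35],[0,-0.17,0.05,0,0,0,0.31]]' 4
python3 - <<'E'
from h import *
go(.475,-.236,.092)
S=read_camera("side")
crop(S,320,260,100,80,8,"s5.png")
I=S["frame"][:,:,:].astype(int).sum(2)//3
for v in (322,326,328,330,334): print(v,I[v,350:390])
E
```

```text
time: 2.8
tool_pos: [0.4742, -0.2349, 0.0905]
tool_rot: [-3.14, -0.001, 1.574]
contact_force: [0.3, 1.2, 0.5]
opening: 0.0305
t 2.8 pos [ 0.4742 -0.2349  0.0905] rot [-3.1402e+00 -1.4000e-03  1.5742e+00] F [0.3 1.2 0.5] op 0.0305
row cm [-0.11  0.08 -0.15] deg [-0.08 -0.08  0.2 ]
322 [ 79  82 103 119 121 124 127 130 136 131 103  64  35  31  25  22  14  11
  19  19  20  17  20  27  30  20  19  28  71 116 135 136 138 137 136 141
 154 160 150 136]
326 [103 104 130 135 135 135 137 137 136 123  84  41  18  19  27  35  40  36
  33  32  40  41  26  27  22   7  16  45  90 125 132 133 135 135 147 160
 161 133 112 135]
328 [124 110 116 132 130 134 137 138 132 118  71  33  20  14  10  16  13  18
  14  19  16  17  16  15  23  19  22  57 103 127 135 139 146 159 168 174
 154 112 109 147]
330 [149 129 123 131 135 138 138 133 133 120  72  35  17  12  14   6  13  10
  17  13   5  15  24  58  87  74  49  63 115 137 147 164 173 174 173 160
 124  92 108 145]
334 [169 170 170 167 153 149 143 138 127 104  69  44  28  23  13   2  14   2
  11  16  11   8  36  99 160 185 185 181 182 183 183 178 174 172 154 115
  81  97 136 155]
```

View pics/s5.png

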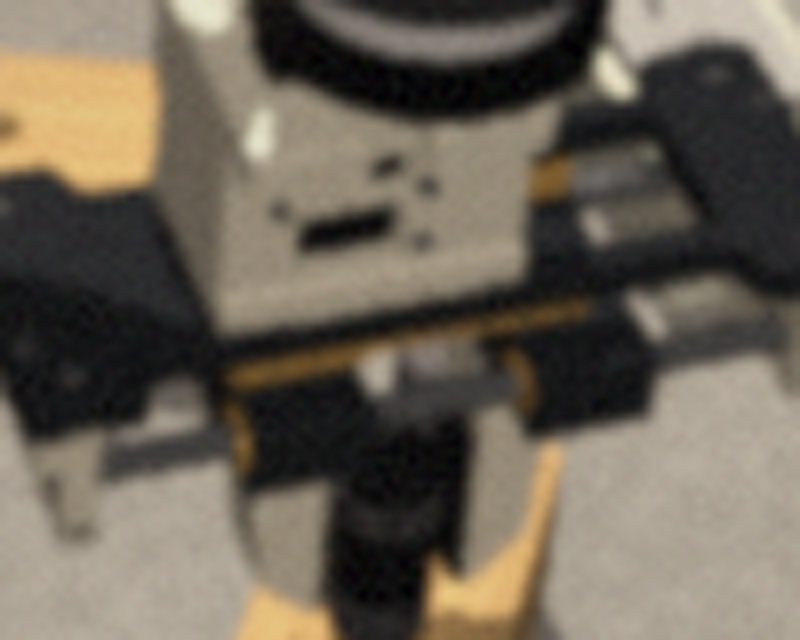

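```bash
python3 -m crank '[[0,0,0,0,0,0,0.28],[0,0,0,0,0,0,0.26]]' 4; python3 -m crank '[[0,0,0,0,0,0,0.22],[0,0,0,0,0,0,0.22]]' 4
```

```text
time: 3.1
tool_pos: [0.4743, -0.2349, 0.0902]
tool_rot: [-3.14, -0.002, 1.574]
contact_force: [0.5, 0.5, -0.9]
opening: 0.0242
time: 3.35
tool_pos: [0.4742, -0.2349, 0.0903]
tool_rot: [-3.14, -0.002, 1.574]
contact_force: [0.7, -0.9, -0.4]
opening: 0.024
```

```bash
python3 -m crank '[[0,0,0,0,0,0,0.1],[0,0,0,0,0,0,0.1]]' 40; python3 -m crank '[[0,0,-1,0,0,0,0.1],[0,0,-3,0,0,0,0.1],[0,0,-6,0,0,0,0.1],[0,0,-8,0,0,0,0.1],[0,0,-8,0,0,0,0.1]]'
python3 - <<'E'
from h import *
S=read_camera("side")
go(.635,-.056,.16)
crop(S,320,230,140,110,5.7,"s6.png")
E
```

```text
time: 3.6
tool_pos: [0.4742, -0.2348, 0.0902]
tool_rot: [-3.14, -0.002, 1.574]
contact_force: [0.3, -0.1, 0.2]
opening: 0.0232
time: 4.22
tool_pos: [0.4747, -0.2353, 0.172]
tool_rot: [3.141, 0.0, 1.574]
contact_force: [-0.4, -0.5, -1.1]
opening: 0.0231
t 4.275 pos [ 0.4741 -0.2349  0.1707] rot [-3.1405e+00 -1.1000e-03  1.5743e+00] F [ 0.   0.4 -2.2] op 0.0229
row cm [17.84 16.15  1.07] deg [-0.07 -0.06  0.2 ]
```

View pics/s6.png

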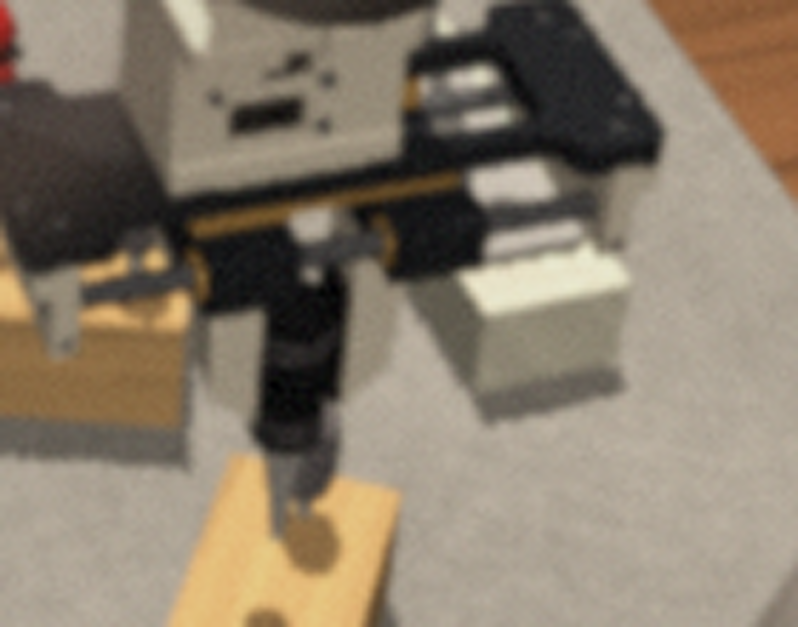

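The drift is held upright with its tip at about (368.6,323.4). I will raise it clear of the screwdriver and carry it over.

```bash
python3 -m crank '[[0,0,-4,0,0,0,0.1],[5,4.5,-4,0,0,0,0.1],[10,9,-4,0,0,0,0.1],[14,13,-3,0,0,0,0.1],[18,16.1,-2,-0.1,0,0.2,0.1]]'; python3 -m crank '[[0,0,0,0,0,0,0.1],[0,0,0,0,0,0,0.1],[0,0,0,0,0,0,0.1]]';  python3 - <<'E'
from h import *
S=read_camera("side");T=read_camera("top")
go(.635,-.054,.15)
crop(S,350,180,140,110,5.7,"s7.png")
cv2.imwrite("pics/t7.png",T["frame"][:,:,::-1])
E
```

```text
time: 4.9
tool_pos: [0.6354, -0.0527, 0.1884]
tool_rot: [-3.14, -0.002, 1.571]
contact_force: [0.5, -0.1, -0.6]
opening: 0.0233
time: 5.28
tool_pos: [0.634, -0.0556, 0.1902]
tool_rot: [-3.141, -0.001, 1.569]
contact_force: [0.2, -0.6, -1.3]
opening: 0.023
t 5.375 pos [ 0.6342 -0.0557  0.1906] rot [ 3.1413e+00 -1.4000e-03  1.5689e+00] F [ 0.2 -0.4 -0.9] op 0.0232
row cm [0.16 0.08 4.06] deg [ 0.02 -0.08 -0.11]
```

View pics/s7.png

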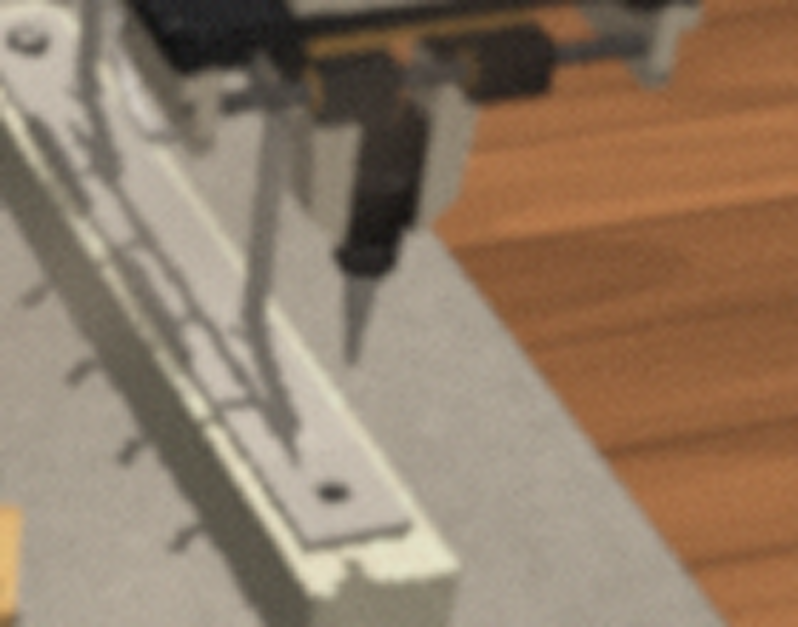

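View pics/t7.png

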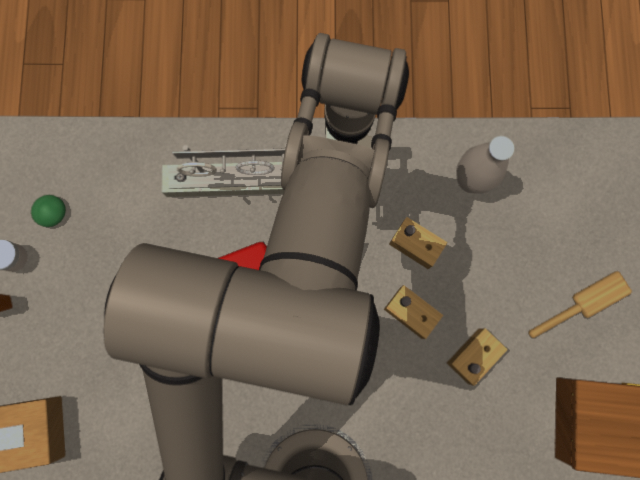

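The side view shows the tip at crop (352,365) and the foot hole at (333,491). The top view is blocked by the wrist. Checking the drift for tilt.

Run:
```python
from h import *
S=read_camera("side"); p=robot.observe()["tool_pos"]
f=lambda X:((proj(S,X)-[350,180]+.5)*5.7).round(0)
print(p); print("tip",f(p-[0,0,.0823]),"collar",f(p-[0,0,.0403]),"tcp",f(p), "handle end",f(p+[0,0,.0217]))
print("hole from side", onz(S,(350+333/5.7-.5,180+491/5.7-.5),.045))
I=S["frame"].astype(int).sum(2)//3
print(I[218:246,400:424])
```

```text
[ 0.63433931 -0.05556647  0.19069366]
tip [349. 362.] collar [362. 270.] tcp [376. 178.] handle end [383. 127.]
hole from side [ 0.63564823 -0.0552888   0.045     ]
[[151 156 152 145 141 133 132 129 131 128 113  72  41  30  31  28  30  26
   20  24  23  31  54  94]
 [150 153 153 151 153 144 136 134 131 127 111  69  36  35  29  28  26  31
   28  24  34  51  72 105]
 [151 151 149 152 156 149 144 138 132 125 101  61  33  24  31  29  21  25
   27  26  55  91 112 128]
 [153 153 154 155 156 161 150 145 131 117  90  56  32  30  29  29  28  19
   23  34  77 122 140 146]
 [157 155 156 152 156 156 150 147 129  98  72  51  33  30  30  27  27  27
   30  48  94 134 155 157]
 [160 158 158 160 155 160 157 144 114  74  52  46  39  36  37  35  31  30
   37  58 104 142 155 157]
 [156 157 156 155 158 153 157 143 104  61  41  39  36  39  40  40  32  35
   38  68 113 147 159 158]
 [154 155 162 157 152 153 153 146 117  68  39  40  34  34  40  36  36  32
   42  78 123 154 159 157]
 [154 156 156 153 155 153 155 151 134  99  52  32  34  38  40  37  39  38
   58  95 135 155 154 154]
 [156 154 156 155 153 155 
[... 1193 characters left out ...]
00 190 168 159 158 156 154 159 151 128 103  99 115 146 161 160 158
  159 157 160 160 158 158]
 [193 202 198 176 162 159 153 154 155 154 133 104 100 122 150 158 157 158
  160 160 160 157 157 159]
 [189 199 200 190 176 162 155 160 159 156 140 114 109 131 149 155 156 158
  158 158 157 158 158 159]
 [186 196 202 200 190 171 158 158 161 157 140 118 117 138 153 157 154 153
  156 156 154 155 153 154]
 [181 190 196 205 199 180 165 160 156 155 144 125 126 148 156 155 158 158
  156 155 158 155 153 152]
 [180 190 189 198 202 191 176 161 159 152 151 138 145 153 154 160 156 160
  154 161 160 155 157 155]
 [178 186 189 192 199 201 194 175 159 153 153 150 154 157 159 160 156 155
  156 158 161 157 157 156]]
```

```bash
python3 -m crank '[[0.3,0,2.5,0,0,-0.1,0.1],[0.3,0,4.9,0,0,-0.1,0.1],[0.3,0,4.9,0,0,-0.1,0.1],[0.3,0,4.9,0,0,-0.1,0.1]]';  python3 - <<'E'
from h import *
S=read_camera("side")
go(.635,-.054,.15)
crop(S,380,220,60,60,10,"s8.png")
I=S["frame"].astype(int).sum(2)//3
print(I[248:274,400:420])
E
```

```text
time: 5.92
tool_pos: [0.6352, -0.0518, 0.1425]
tool_rot: [3.14, -0.001, 1.572]
contact_force: [-0.8, -0.4, -1.2]
opening: 0.0234
t 5.975 pos [ 0.6353 -0.0518  0.1427] rot [ 3.1392e+00 -1.2000e-03  1.5720e+00] F [ 0.5  0.5 -0.7] op 0.0228
row cm [-0.22 -0.03 -0.73] deg [ 0.13 -0.07  0.07]
[[146 178 189 192 189 195 191 165 117  95  99 104 116 142 155 162 160 158
  160 155]
 [137 171 189 192 191 192 188 162 121  97  95 102 119 144 160 163 160 159
  154 156]
 [129 166 186 190 192 194 189 169 122 100  98 106 127 148 160 160 157 159
  158 156]
 [120 149 175 191 189 189 192 171 125 102  98 112 136 154 159 160 158 156
  160 156]
 [112 129 166 189 193 189 189 175 124  95 102 120 152 161 160 159 157 158
  159 157]
 [113 121 153 182 193 193 191 172 132 100 107 148 166 168 162 163 162 159
  159 153]
 [110 113 146 179 192 191 193 174 125 100 128 169 191 180 165 160 162 157
  158 157]
 [111 122 157 186 194 194 193 172 122 105 135 183 201 191 176 161 156 159
  157 157]
 [112 136 170 191 196 198 192 174 126 105 141 182 205 204 190 172 158 161
  156 158]
 [118 139 177 198 197 194 194 172 127 115 149 
[... 699 characters left out ...]
 185 188
  198 201]
 [184 187 186 180 172 144 106  73  68  73 106 144 176 185 184 188 183 188
  192 198]
 [184 186 187 181 176 161 128  98  70  68 104 150 177 184 185 187 186 189
  189 198]
 [169 185 186 184 184 178 166 142 106  94 120 160 182 183 191 187 184 185
  186 191]
 [160 180 185 186 184 183 179 161 126 107 124 158 175 183 187 184 184 182
  188 189]
 [150 167 182 185 186 183 183 166 129 111 114 135 157 170 178 179 175 171
  180 184]
 [146 149 170 186 186 186 175 154 119 103 105 112 124 139 157 156 140 140
  158 165]
 [172 139 163 177 180 170 158 132 111 102 103 104 107 112 118 123 116 111
  127 128]
 [191 155 146 157 160 152 130 113 105  98 101 103 103 106 109 110 106 112
  117 116]]
```

View pics/s8.png

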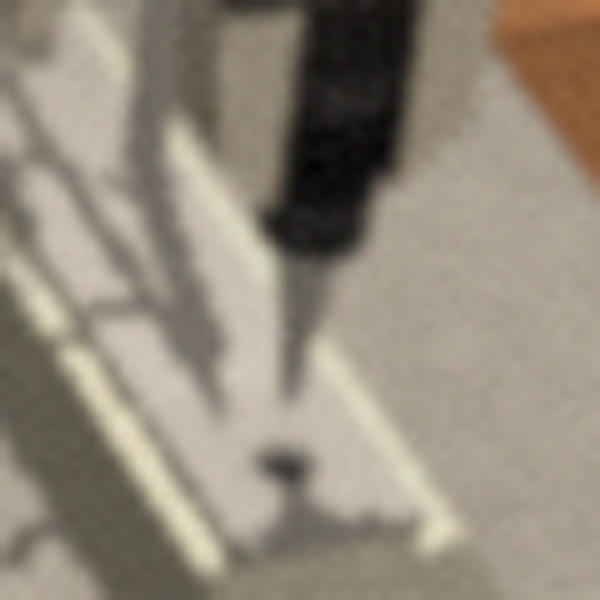

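The tip is at about (408.7,258.7), and the foot hole is at (407.9,266.0) in the clean image.

Run:
```python
from h import *
S=read_camera("side"); p=robot.observe()["tool_pos"]; print(p)
t=proj(S,p-[0,0,.0823]); print("pred tip",t)
ts=onz(S,(408.7,258.7),p[2]-.0823); print("tip by sight",ts,"bias",ts-p)
h=onz(S,(407.94,266.02),.045); print("hole",h, "hole in robot frame",h-(ts-p))
t=np.linspace(0,6.28,100);q=np.array([proj(S,h+[.0064*np.cos(a),.0064*np.sin(a),0]) for a in t]);print(q.min(0),q.max(0))
```

```text
[ 0.63533377 -0.05169466  0.14274453]
pred tip [407.92572403 259.21175659]
tip by sight [ 0.63766099 -0.05049741  0.06044453] bias [ 0.00232722  0.00119725 -0.0823    ]
hole [ 0.63518217 -0.05649486  0.045     ] hole in robot frame [ 0.63285494 -0.05769211  0.1273    ]
[404.99657312 264.13625389] [410.88639325 267.92042155]
```

```bash
python3 -m crank '[[-0.23,-0.18,0.6,0.1,-0.1,0,0.1],[-0.23,-0.18,1.1,0.1,-0.1,0,0.1],[-0.23,-0.18,1.1,0.1,-0.1,0,0.1],[-0.23,-0.18,1.1,0.1,-0.1,0,0.1]]';  python3 - <<'E'
from h import *
S=read_camera("side")
go(.635,-.054,.13)
crop(S,390,240,40,40,15,"s9.png")
I=S["frame"].astype(int).sum(2)//3
print(I[258:272,400:416])
E
```

```text
time: 6.52
tool_pos: [0.6329, -0.0536, 0.1302]
tool_rot: [-3.14, 0.0, 1.573]
contact_force: [0.4, -0.6, -1.0]
opening: 0.0238
t 6.575 pos [ 0.633  -0.0536  0.1303] rot [-3.1401e+00  1.0000e-04  1.5726e+00] F [-0.4 -0.6 -1.5] op 0.0234
row cm [-0.04  0.2   0.03] deg [-0.09  0.01  0.1 ]
[[127 131 167 188 197 179 138 104  96 122 158 182 191 198 204 191]
 [143 133 156 185 190 174 142 104 102 131 170 184 190 192 201 202]
 [162 141 153 180 186 177 144 108 111 141 174 185 185 190 193 206]
 [174 157 161 176 187 178 143 113 118 152 180 188 191 186 189 198]
 [183 174 175 182 188 177 147 117 124 158 182 189 187 186 189 192]
 [183 180 180 183 187 176 142 116 126 161 180 187 187 186 189 191]
 [183 182 183 181 179 169 136 110 117 145 164 177 185 187 188 184]
 [185 186 183 182 175 151 112  89  91 103 134 159 181 186 185 186]
 [187 187 184 183 176 145 101  70  61  76 108 149 179 187 189 187]
 [181 188 182 183 181 159 122  79  64  76 122 156 178 186 185 187]
 [174 185 187 186 181 177 151 108  93 113 149 173 182 185 186 185]
 [161 181 186 187 184 176 156 118 104 121 152 165 169 175 172 174]
 [147 166 180 186 180 164 132 108 102 112 125 128 138 147 141 143]
 [147 150 173 184 172 141 117 106 104 107 105 110 114 116 111 114]]
```

View pics/s9.png

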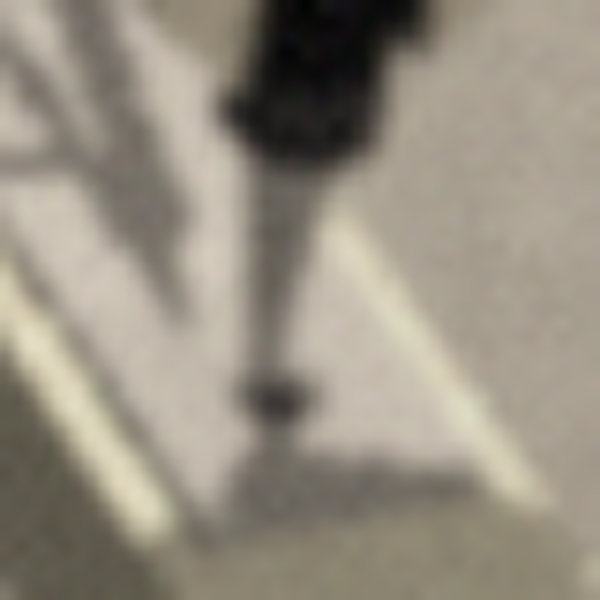

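```bash
python3 -m crank '[[0.12,0.08,0,0,0,0,0.1],[0.12,0.08,0.15,0,0,0,0.1],[0.12,0.08,0.3,0,0,0,0.1],[0.12,0.08,0.4,0,0,0,0.1],[0.12,0.08,0.4,0,0,0,0.1]]'
```

```text
time: 7.2
tool_pos: [0.6336, -0.0524, 0.1261]
tool_rot: [-3.14, 0.0, 1.572]
contact_force: [0.4, 0.3, -0.0]
opening: 0.0234
```

```bash
python3 -m crank '[[0,0,0.1,0,0,0,0.1],[0,0,0.2,0,0,0,0.1],[0,0,0.3,0,0,0,0.1],[0,0,0.3,0,0,0,0.1]]';python3 -m crank '[[0,0,0.1,0,0,0,0.1],[0,0,0.2,0,0,0,0.1],[0,0,0.2,0,0,0,0.1]]'
```

```text
time: 7.7
tool_pos: [0.6336, -0.0524, 0.1231]
tool_rot: [-3.14, 0.0, 1.572]
contact_force: [-0.1, -0.5, -0.5]
opening: 0.0232
time: 8.07
tool_pos: [0.6336, -0.0524, 0.1211]
tool_rot: [-3.14, 0.0, 1.572]
contact_force: [0.3, -0.1, -1.1]
opening: 0.0235
```

```bash
python3 -m crank '[[0,0,0.1,0,0,0,0.1],[0,0,0.2,0,0,0,0.1],[0,0,0.2,0,0,0,0.1]]';python3 -m crank '[[0,0,0.1,0,0,0,0.1],[0,0,0.2,0,0,0,0.1],[0,0,0.2,0,0,0,0.1]]';python3 -m crank '[[0,0,0.1,0,0,0,0.1],[0,0,0.2,0,0,0,0.1],[0,0,0.2,0,0,0,0.1]]'
```

```text
time: 8.45
tool_pos: [0.6336, -0.0524, 0.1191]
tool_rot: [-3.14, 0.0, 1.573]
contact_force: [-0.9, -0.4, -1.9]
opening: 0.0233
time: 8.82
tool_pos: [0.6336, -0.0524, 0.1172]
tool_rot: [-3.14, -0.0, 1.572]
contact_force: [-0.1, -0.8, -1.0]
opening: 0.0233
time: 9.2
tool_pos: [0.6337, -0.0523, 0.1152]
tool_rot: [-3.14, -0.0, 1.572]
contact_force: [-0.3, 0.7, -1.1]
opening: 0.0233
```

```bash
python3 -m crank '[[0,0,0.15,0,0,0,0.1],[0,0,0.3,0,0,0,0.1],[0,0,0.3,0,0,0,0.1]]';python3 -m crank '[[0,0,0.1,0,0,0,0.1],[0,0,0.2,0,0,0,0.1],[0,0,0.2,0,0,0,0.1]]';python3 -m crank '[[0,0,0.1,0,0,0,0.1],[0,0,0.2,0,0,0,0.1],[0,0,0.2,0,0,0,0.1]]'
```

```text
time: 9.57
tool_pos: [0.6338, -0.0523, 0.1122]
tool_rot: [-3.14, -0.0, 1.573]
contact_force: [1.3, 2.4, -1.4]
opening: 0.023
time: 9.95
tool_pos: [0.6338, -0.0523, 0.1103]
tool_rot: [-3.14, -0.0, 1.572]
contact_force: [2.8, 2.2, 0.5]
opening: 0.0236
time: 10.32
tool_pos: [0.6339, -0.0523, 0.1083]
tool_rot: [-3.141, -0.0, 1.573]
contact_force: [3.2, 3.4, 2.4]
opening: 0.0236
```

```bash
python3 -m crank '[[0.03,0.03,0,0,0,0,0.1],[0.06,0.06,0,0,0,0,0.1],[0.06,0.06,0,0,0,0,0.1]]';python3 -m crank '[[0.03,0.03,0.1,0,0,0,0.1],[0.03,0.03,0.2,0,0,0,0.1],[0.03,0.03,0.2,0,0,0,0.1]]'
```

```text
time: 10.7
tool_pos: [0.6341, -0.0519, 0.1081]
tool_rot: [-3.139, 0.0, 1.573]
contact_force: [1.2, 2.2, 1.4]
opening: 0.0236
time: 11.08
tool_pos: [0.6344, -0.0516, 0.106]
tool_rot: [-3.139, 0.0, 1.572]
contact_force: [1.6, 2.1, -0.1]
opening: 0.0229
```

```bash
python3 -m crank '[[0.03,0.02,0.1,0,0,0,0.1],[0.06,0.04,0.2,0,0,0,0.1],[0.06,0.04,0.2,0,0,0,0.1]]';python3 -m crank '[[0.03,0.02,0.1,0,0,0,0.1],[0.05,0.04,0.2,0,0,0,0.1],[0.05,0.04,0.2,0,0,0,0.1]]'
```

```text
time: 11.45
tool_pos: [0.6349, -0.0512, 0.1042]
tool_rot: [-3.14, 0.001, 1.572]
contact_force: [0.9, 0.3, 1.5]
opening: 0.0233
time: 11.82
tool_pos: [0.6354, -0.0509, 0.1025]
tool_rot: [-3.14, 0.001, 1.572]
contact_force: [-0.2, -2.1, 4.5]
opening: 0.0232
```

```bash
python3 -m crank '[[0,0,0.1,0,0,0,0.1],[0,0,0.2,0,0,0,0.1],[0,0,0.2,0,0,0,0.1]]'; python3 -m crank '[[0,0,0.05,0,0,0,0.1],[0,0,0.1,0,0,0,0.1],[0,0,0.1,0,0,0,0.1]]'
```

```text
time: 12.2
tool_pos: [0.6357, -0.0508, 0.1009]
tool_rot: [-3.141, 0.001, 1.572]
contact_force: [0.1, -1.3, 5.3]
opening: 0.0235
time: 12.58
tool_pos: [0.6357, -0.0508, 0.1]
tool_rot: [-3.141, 0.001, 1.572]
contact_force: [0.6, -1.5, 6.6]
opening: 0.0231
```

```bash
python3 -m crank '[[0,0,0.1,0,0,0,0.1],[0,0,0.2,0,0,0,0.1],[0,0,0.2,0,0,0,0.1]]'; python3 -m crank '[[0,0,0.05,0,0,0,0.1],[0,0,0.1,0,0,0,0.1],[0,0,0.1,0,0,0,0.1]]'
```

```text
time: 12.95
tool_pos: [0.6358, -0.0506, 0.098]
tool_rot: [-3.141, 0.001, 1.572]
contact_force: [0.4, -2.2, 6.3]
opening: 0.0235
time: 13.32
tool_pos: [0.6358, -0.0506, 0.0972]
tool_rot: [3.142, 0.0, 1.572]
contact_force: [-0.5, -0.8, 7.8]
opening: 0.0233
```

```bash
python3 -m crank '[[0,0,0.1,0,0,0,0.1],[0,0,0.2,0,0,0,0.1],[0,0,0.2,0,0,0,0.1]]'; python3 -m crank '[[0,0,0.1,0,0,0,0.1],[0,0,0.2,0,0,0,0.1],[0,0,0.2,0,0,0,0.1]]'
python3 - <<'E'
from h import *
S=read_camera("side")
crop(S,380,220,60,60,10,"s10.png")
E
```

```text
time: 13.7
tool_pos: [0.6358, -0.0504, 0.0952]
tool_rot: [3.142, 0.0, 1.572]
contact_force: [0.1, 1.0, 6.5]
opening: 0.0233
time: 14.08
tool_pos: [0.6359, -0.0502, 0.0933]
tool_rot: [3.141, -0.0, 1.572]
contact_force: [-0.4, 0.5, 8.3]
opening: 0.023
```

View pics/s10.png

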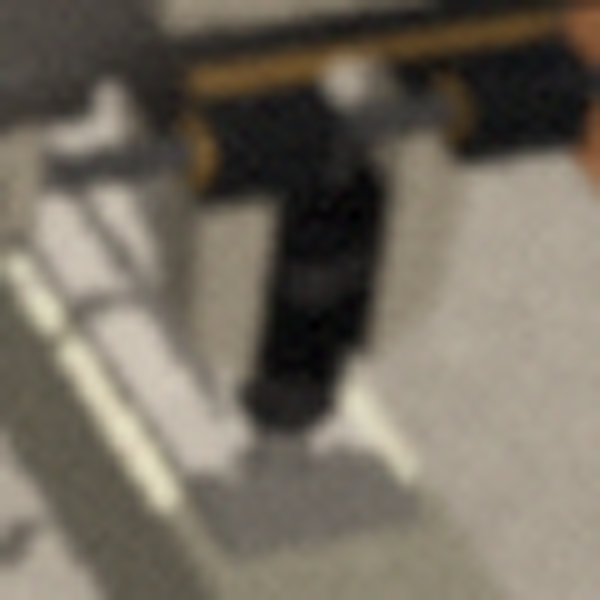

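The collar's underside is at about (285,428), with a few mm of shank still showing above the foot. The drift is upright in the jaws, so I carry on.

```bash
python3 -m crank '[[0,0,0.1,0,0,0,0.1],[0,0,0.2,0,0,0,0.1],[0,0,0.2,0,0,0,0.1]]'; python3 -m crank '[[0,0,0.05,0,0,0,0.1],[0,0,0.1,0,0,0,0.1],[0,0,0.1,0,0,0,0.1]]'; python3 -m crank '[[0,0,0.05,0,0,0,0.1],[0,0,0.1,0,0,0,0.1],[0,0,0.1,0,0,0,0.1]]'
```

```text
time: 14.5
tool_pos: [0.6359, -0.05, 0.0914]
tool_rot: [3.141, -0.0, 1.573]
contact_force: [-1.4, 1.0, 9.4]
opening: 0.0232
time: 14.88
tool_pos: [0.6359, -0.0499, 0.0906]
tool_rot: [3.141, -0.0, 1.572]
contact_force: [0.1, 1.4, 10.6]
opening: 0.0233
time: 15.25
tool_pos: [0.6359, -0.0498, 0.0896]
tool_rot: [3.141, -0.001, 1.573]
contact_force: [-0.3, 1.4, 9.2]
opening: 0.0233
```

```bash
python3 -m crank '[[0.02,0,0.05,0,0,0,0.1],[0.02,0,0.1,0,0,0,0.1],[0.02,0,0.1,0,0,0,0.1]]'; python3 -m crank '[[0.01,0,0.05,0,0,0,0.1],[0.02,0,0.1,0,0,0,0.1],[0.02,0,0.1,0,0,0,0.1]]'; python3 -m crank '[[0.0,0,0.05,0,0,0,0.1],[0.0,0,0.1,0,0,0,0.1],[0,0,0.1,0,0,0,0.1]]'
```

```text
time: 15.62
tool_pos: [0.6359, -0.0497, 0.0886]
tool_rot: [3.141, -0.0, 1.573]
contact_force: [-0.9, 1.5, 10.4]
opening: 0.0237
time: 16.0
tool_pos: [0.6359, -0.0495, 0.0876]
tool_rot: [3.141, -0.0, 1.573]
contact_force: [-0.2, 1.5, 10.3]
opening: 0.0234
time: 16.38
tool_pos: [0.6359, -0.0494, 0.0868]
tool_rot: [3.141, -0.001, 1.573]
contact_force: [-2.2, 1.2, 11.3]
opening: 0.0234
```

```bash
python3 -m crank '[[0.01,0,0.05,0,0,0,0.1],[0.01,0,0.1,0,0,0,0.1],[0.01,0,0.1,0,0,0,0.1]]'; python3 -m crank '[[0.01,0,0.03,0,0,0,0.1],[0.01,0,0.05,0,0,0,0.1],[0.01,0,0.05,0,0,0,0.1]]'
```

```text
time: 16.75
tool_pos: [0.6359, -0.0493, 0.0857]
tool_rot: [3.141, -0.001, 1.572]
contact_force: [-1.0, 2.1, 9.6]
opening: 0.0234
time: 17.12
tool_pos: [0.6359, -0.0492, 0.0852]
tool_rot: [3.141, -0.001, 1.573]
contact_force: [-2.0, 1.5, 11.2]
opening: 0.0234
```

```bash
python3 -m crank '[[0.01,-0.01,0.03,0,0,0,0.1],[0.01,-0.01,0.05,0,0,0,0.1],[0.01,-0.01,0.05,0,0,0,0.1]]'; python3 -m crank '[[0.01,0,0.03,0,0,0,0.1],[0.01,0,0.05,0,0,0,0.1],[0.01,0,0.05,0,0,0,0.1]]'
```

```text
time: 17.5
tool_pos: [0.6359, -0.0491, 0.0851]
tool_rot: [3.141, -0.0, 1.573]
contact_force: [-1.9, 1.9, 12.8]
opening: 0.0231
time: 17.88
tool_pos: [0.636, -0.0491, 0.085]
tool_rot: [3.14, -0.0, 1.573]
contact_force: [-2.6, 1.2, 15.1]
opening: 0.0234
```

```bash
python3 -m crank '[[0,-0.02,0.05,0,0,0,0.1],[0,-0.02,0.08,0,0,0,0.1],[0,-0.02,0.08,0,0,0,0.1]]'
python3 - <<'E'
from h import *
S=read_camera("side")
crop(S,380,220,60,60,10,"s11.png")
E
```

```text
time: 18.25
tool_pos: [0.636, -0.0491, 0.0849]
tool_rot: [3.14, -0.0, 1.573]
contact_force: [-3.0, 2.5, 18.7]
opening: 0.0231
```

View pics/s11.png

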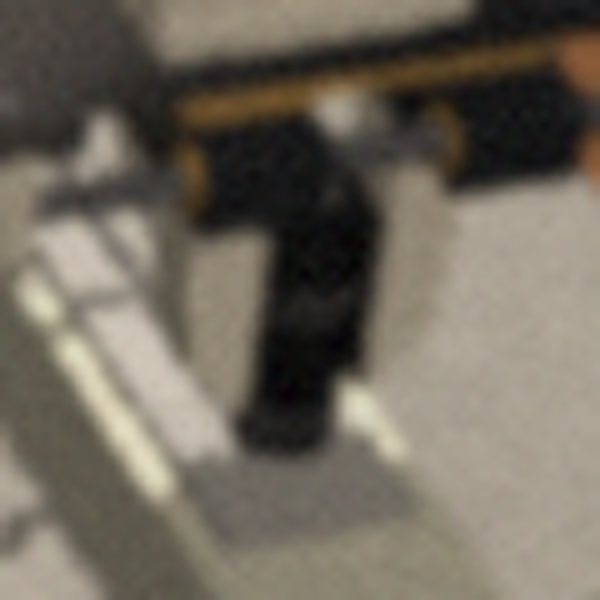

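The collar's underside at about (285,450) now sits on the foot with no shank visible. That agrees with the z (0.0849 m, expected 0.0853) and the force rise. I will ease the preload and release slowly.

```bash
python3 -m crank '[[0.03,-0.03,-0.05,0,0,0,0.1],[0.05,-0.06,-0.1,0,0,0,0.1],[0.05,-0.06,-0.1,0,0,0,0.1]]'; python3 -m crank '[[0,0,0,0,0,0,0.24],[0,0,0,0,0,0,0.25]]' 10
```

```text
time: 18.68
tool_pos: [0.6359, -0.049, 0.085]
tool_rot: [3.139, 0.0, 1.572]
contact_force: [0.3, 0.7, 11.8]
opening: 0.0232
time: 18.92
tool_pos: [0.636, -0.0491, 0.0849]
tool_rot: [3.139, 0.0, 1.572]
contact_force: [2.9, 0.2, 11.2]
opening: 0.0239
```

```bash
python3 -m crank '[[0,0.02,-0.04,0,0,0,0.25],[0,0.02,-0.06,0,0,0,0.27],[0,0.02,-0.06,0,0,0,0.29]]' 10;python3 -m crank '[[0,0,0,0,0,0,0.35],[0,0,0,0,0,0,0.5],[0,0,0,0,0,0,0.5]]'
python3 - <<'E'
from h import *
S=read_camera("side")
crop(S,380,220,60,60,10,"s12.png")
E
```

```text
time: 19.3
tool_pos: [0.6346, -0.0489, 0.0833]
tool_rot: [-3.14, -0.0, 1.572]
contact_force: [0.7, 0.1, 2.0]
opening: 0.0261
time: 19.68
tool_pos: [0.6342, -0.0491, 0.0831]
tool_rot: [-3.139, -0.0, 1.572]
contact_force: [-0.5, -0.0, 0.0]
opening: 0.0449
```

View pics/s12.png

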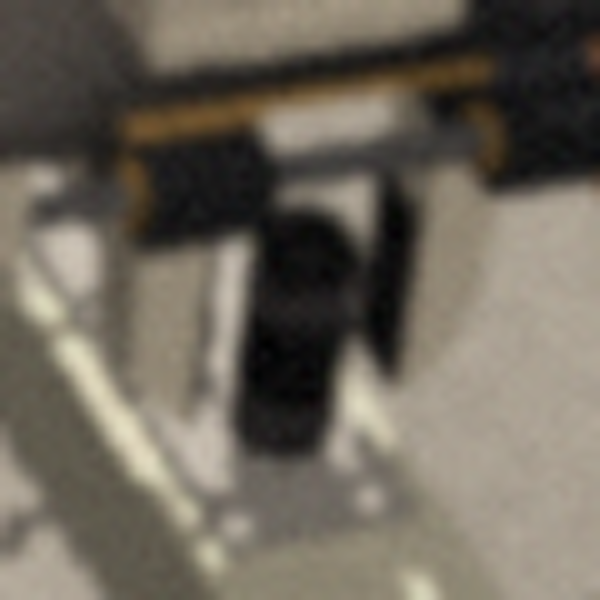

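The fingers are open and clear of the handle (gaps at about x=205–245 and 350–370), and the drift stands upright. Next I lift away.

```bash
python3 -m crank '[[0,0.12,0,0,0,0,0.55],[0,0.12,-1,0,0,0,0.55],[0,0.12,-4,0,0,0,0.55],[0,0.12,-9,0,0,0,0.55],[0,0.12,-13,0,0,0,0.55]]'; python3 -m crank '[[-5,-6,-1,0,0,0,0.6],[-10,-12,-1,0,0,0,0.6],[-15,-18,-1,0,0,0,0.6],[-20,-22,-1,0,0,0,0.6],[-24,-24,-1,0,0,0,0.6]]'; python3 -m crank '[[0,0,0,0,0,0,0.6],[0,0,0,0,0,0,0.6],[0,0,0,0,0,0,0.6]]'
python3 - <<'E'
from h import *
S=read_camera("side");T=read_camera("top")
cv2.imwrite("pics/s13.png",S["frame"][:,:,::-1]);cv2.imwrite("pics/t13.png",T["frame"][:,:,::-1])
crop(S,370,220,70,70,8,"s14.png");crop(T,300,140,80,60,8,"t14.png")
E
```

```text
time: 20.35
tool_pos: [0.6363, -0.0492, 0.2164]
tool_rot: [3.141, 0.0, 1.573]
contact_force: [1.1, -0.1, 0.1]
opening: 0.0506
time: 20.98
tool_pos: [0.412, -0.2664, 0.2251]
tool_rot: [-3.141, 0.001, 1.573]
contact_force: [0.6, -0.4, 0.0]
opening: 0.0554
time: 21.35
tool_pos: [0.4143, -0.2643, 0.2241]
tool_rot: [-3.14, 0.0, 1.574]
contact_force: [-0.8, 0.1, -0.1]
opening: 0.0553
```

View pics/s14.png

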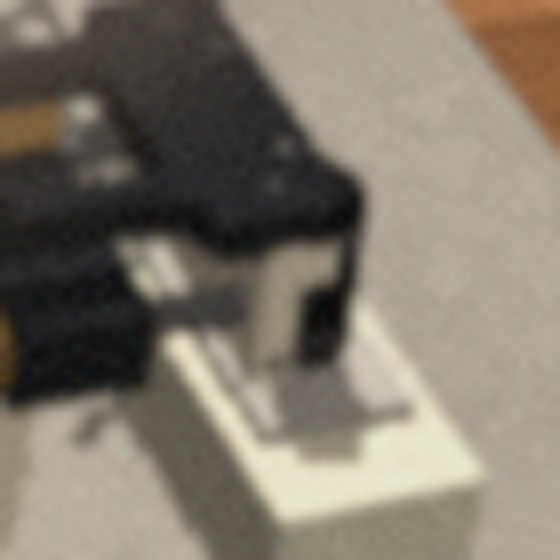

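View pics/t13.png

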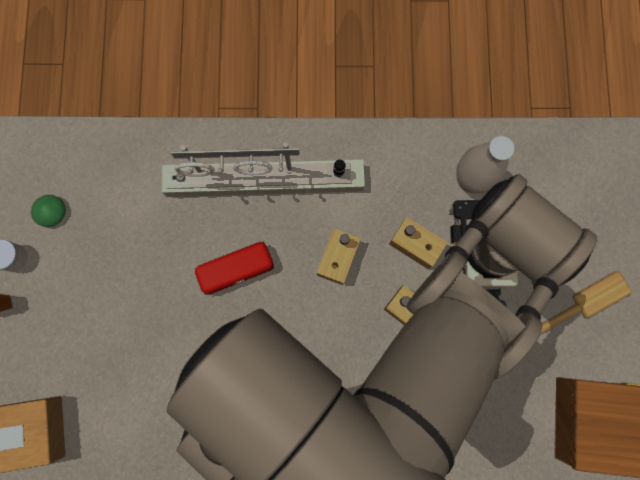

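View pics/s13.png

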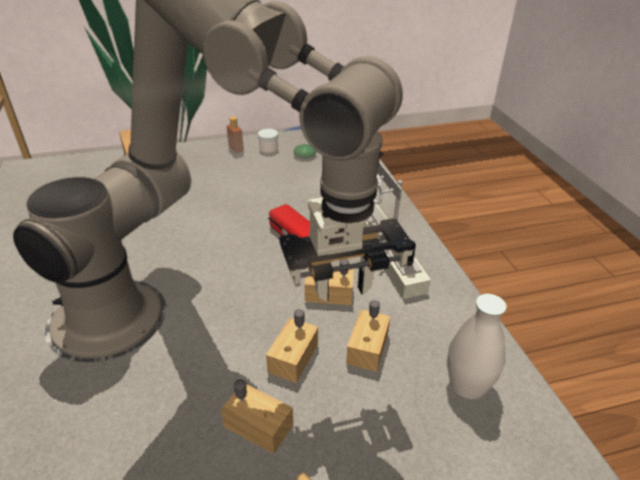

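View pics/t14.png

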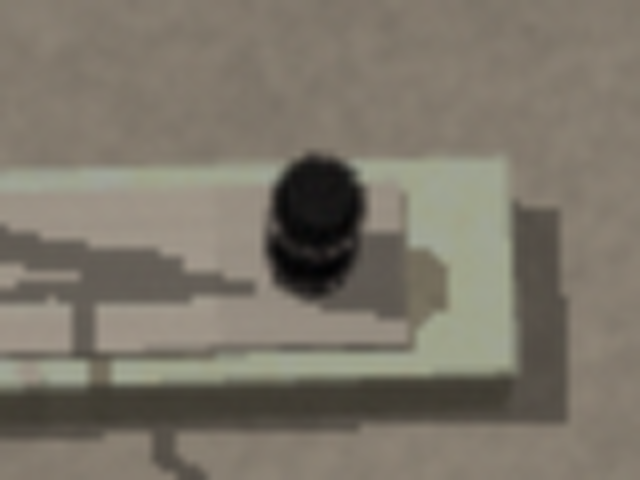

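The top view shows the drift standing at (340,167). The foot end is drawn left by about 2.2 px (≈5 mm), and the block, bangles, case and vase look unmoved. The side view of the collar is hidden by the hand, so I will move aside for one clean look.

```bash
python3 -m crank '[[-3,-3,0,0,0,0,0.6],[-6,-6,0,0,0,0,0.6],[-9,-9,0,0,0,0,0.6],[-9,-9,0,0,0,0,0.6]]'
python3 - <<'E'
from h import *
S=read_camera("side");T=read_camera("top")
crop(S,330,130,120,220,2.7,"s15.png"); crop(S,375,225,65,65,9,"s16.png")
a=cv2.imread("pics/top0.png").astype(int);b=T["frame"][:,:,::-1].astype(int)
D=np.abs(a-b).max(2)>25; print("top diff case",D[240:296,193:275].sum(),"vase",D[135:197,455:517].sum(),"bangles/strip",D[145:180,172:305].sum())
for n,f in(("a",a),("b",b)):
    m=((f[:,:,2]-f[:,:,0])>45)&(f[:,:,2]>90); m2=np.zeros_like(m); m2[212:272,385:452]=m[212:272,385:452]
    print(n,cv2.minAreaRect(np.argwhere(m2)[:,::-1].astype(np.float32)))
print(robot.observe()["time"])
E
```

```text
time: 21.95
tool_pos: [0.3228, -0.3566, 0.224]
tool_rot: [-3.14, 0.0, 1.57]
contact_force: [0.6, 0.0, 0.0]
opening: 0.0549
top diff case 0 vase 0 bangles/strip 491
a ((419.0449523925781, 241.02809143066406), (48.653907775878906, 28.619945526123047), 32.0053825378418)
b ((419.1087951660156, 241.1147003173828), (48.77897262573242, 28.6077938079834), 32.47119140625)
22.05
```

View pics/s16.png

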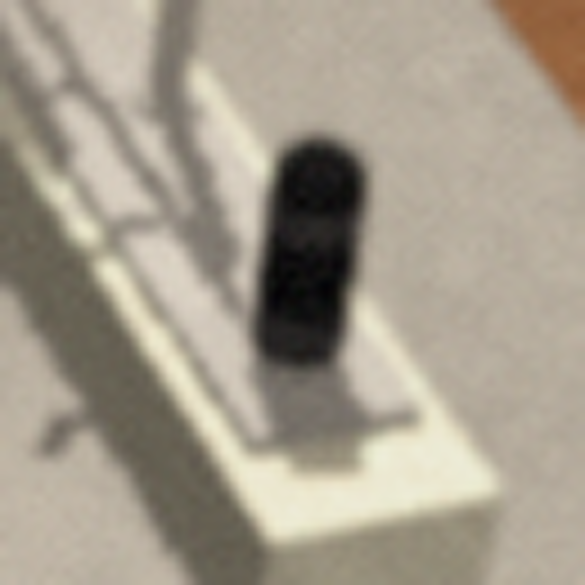

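View pics/s15.png

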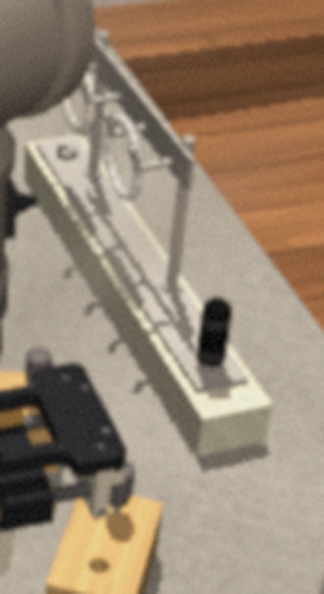

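The side view shows the drift upright at about (409,250) with its collar flat on the foot. Both bangles hang on their hooks.

```bash
python3 -c "
from cell import robot
print(robot.hand_in(), robot.observe()['time'])"
```

```text
the job is handed in; nothing more can be done
the job is handed in; nothing more can be done
```

The drift is standing upright in the foot hole with its collar down on the foot, and I handed the job in at about 22 s of the 64 s allowed.

**What I did:** I took the drift from the tool block farthest from the base and felt the tip down through both holes. The batten hole lay about 5.5 mm off towards +y. I pressed at about 5–11 N, following the side forces, until the collar landed. After landing I pressed on briefly, up to about 19 N, then eased off, released and backed away.

**Last checks:**
- **Collar:** the height at landing was 84.9 mm against 85.3 mm expected. The push rose sharply there, and no shank shows under the collar.
- **Foot:** it was drawn over by about 5 mm.
- **Tool block:** its measured position stayed within 0.1 px. Its measured angle differed by 0.5°, which I put down to measurement noise.
- **Case and vase:** neither changed in the top view.
- **Bangles:** both still hang on their hooks. They moved only with the rail as it was drawn over, so the top view does show a change there.

**Disagreement and gap:** the two cameras differed by 2–3 mm on the hole's position, so I aimed by comparing tip and hole in the side view and by feel. I judged the drift upright by eye in the two views and did not measure its angle after release.

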